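# Clamp the green test tile in its carving jig

## Robot

A 6-joint arm with a two-finger parallel gripper is mounted at the origin on a cart in front of the work surface, level with it; the furniture and walls round the work are solid. World frame = base frame: x ahead of the robot, y to its left, z up, the work surface at z = 0. Lengths are in m, angles in rad, forces in N, time in s.
With the tool pointing down it reaches from about 0.325 to 0.9 m from the base axis. Payload 6.1 kg.
Tool frame: the origin (TCP) lies on the centre line of the jaws, within the pads' length; the fingertips stand 22 mm ahead of it and the grasp point (between the pads) lies 3 mm ahead of it (env.tip_extent is the z of the fingertips in the tool frame, in m); z points along the fingers, y is the line along which they close (so a half turn about z gives the same grasp; the last joint's range is limited). The gripper opens to 85 mm and grips with 20 to 120 N. Pads are 22 mm wide; open, the fingers measure 114 mm over their backs; the gripper's body (76 mm by 85 mm) begins 54 mm behind the grasp point. The pads swing forward as they close: fully open they stand 13 mm farther back than shut.
Start: joints at [1.223, 0.22, 1.526, -0, 1.395, -0.126], TCP at [0.137, 0.61, 0.253] pointing down, gripper open.
Joint ranges: [-2.98, 2.98], [-0.91, 2.08], [0.09, 2.57], [-1.24, 4.39], [0.2, 2.65], [-2.68, 2.68]. Speed limits (rad/s): [2.57, 2.57, 3.01, 3.14, 3.14, 3.14].

## Interface

Orientations are given as a unit quaternion [w, x, y, z].
In Python, from bench import readout, grab_frame, calibration, order, env gives the robot as it stands.
- The arm moves only by the tool play_rows, never from a script. Its argument "targets" is a list of rows, each an object of numbers: "dx", "dy", "dz": the shift along the tool's x, y, z in units of 30 mm (1.0 is 30 mm); "spin": the turn about the tool's z in units of 5 degrees (1.0 is 5 degrees). A call has 1 to 12 rows; each row shifts and turns the commanded pose from where the row before left it, along the tool's axes as they then stand; what a row does not reach is not made up. A row lasts 1/12 s, in which the tool goes at most 41.7 mm and 7.16 degrees, less where a joint would pass 70% of its speed; a pose out of reach is approached as far as the arm can. A call is refused whole if a number of a shift passes 1 or a number of a turn 1, either way. A call with a gripper value outside its range is refused whole. "fingers" is the gripper's target within -1 to 1 (fully open at 1, half-way at 0, shut at -1), set as the call begins (left out, the last holds). The fingers move at their own pace and stop on an object; "newtons" is the grip in N (left out, the last holds). Time passes only in rows, so rows that do not move let the fingers close. It gives the time, the measured TCP pose, the force, the opening and the grip force at its end, in the units of the state.
- readout.observe(): the state, without advancing time (a new reading comes with each control period).
- grab_frame(name): name is "scene" or "top"; returns the picture (384x512x3 uint8, red, green, blue); there is no depth.
- calibration(name): a dict with "mtx" (3x3 intrinsics, pixels), "view" (4x4, takes a point from world to camera coordinates). Camera axes: x right, y down, z forward; pixel columns grow to the right and rows downward; lengths in m; the calibration is good to about 2 mm. A picture is of the moment at which its call begins. calibration takes no time and is no camera call.
- order.sign_off(): hands the job in; it is judged then, once.
The state is a dict: "clock": time; "qpos": joint angles; "dq": joint speeds; "effort": joint torques, N m; "eef_pos": TCP position; "orientation": TCP orientation; "force": force on the tool from outside, world axes, zero at the start; "ft_torque": the same for the moment, N m; "gripper_width": finger opening in m; "gripper_force": force on a finger pad.
Only numpy, scipy, OpenCV 4.12 (cv2) and the standard library are available. Lean on these libraries where they do the work, as an engineer would, in place of code of your own. Each camera call takes 0.05 s, during which the arm holds its last target. There are 200 camera calls.

## Task

Clamp the green test tile in its jig, ready for carving: first, with the cam lever still standing open, turn the brass wing nut of that jig clockwise until its red pointer stands on the green mark of the white dial, so that the clamping force will be right; then flip the red-balled lever fully down. Leave the other jig, the one with the ochre tile, as it is.

Things in the scene. Friction and masses are not known exactly. Their poses are not given: they have to be found in the camera images.
- jig: of two like jigs, the one with the green tile: light wood base 90 (x) x 150 (y) x 12 mm, fixed, under a blue beam along y. Origin: centre of the base's underside; z up; yaw within 0.45 rad of the world's. The tile is under the beam at y -30 mm. As the nut turns clockwise, the beam with nut, dial and lever sinks 1.5 mm per rad; heights in these notes are in this frame at nut value 0.
- jig_nut (a joint): wing nut, rad, 0 to 2.4, grows clockwise from above. Upright axis at jig x 0, y +50 mm; brass wing 44 long, 12 thick, z 92 to 114, over a white dial, 60 across, top z 87. The red pointer lies along one half of the wing; at 1.5 it is on the green mark (points to jig -x), at lesser q it is 1.5 - q anticlockwise of it. Starts 0.1 to 0.8; friction 0.15 N m, stays put.
- jig_lever (a joint): cam lever, rad: 0 upright (open), swings towards jig +x, 1.48 almost level at its stop (clamped). Level pivot along y through jig x 0, y -30, z 68 mm, between cheeks up to z 75, 11 either way in x. Rod of 10 mm diameter, red end ball of 20, its centre 55 from the pivot. Starts 0 to 0.3; friction 0.12 N m (2 to 4 N at the ball), stays put.
- jig_pad: black rubber pad of 20 diameter under the beam, which the cam lever drives 5 mm down onto the tile; sprung, 8 N per mm. Origin: centre of its underside.
- green_tile: green ceramic test tile 55 x 38 x 7 mm, lying in the low frame of the jig under the pad; not to be handled. Origin: centre of its underside.
- spare_ball (a point): centre of the red lever ball (20 mm diameter) of the other jig, with the ochre tile; to be left as it is.
- spare_pointer (a point): tip of the red pointer of the other jig's wing nut; to be left as it is.

How it is judged:
On the way, in this order (a step that is already met when the one before it is completed fails the run):
1. the nut's pointer is on the mark (within 0.2 rad) while the lever is still open (below 0.6 rad) (value of joint jig_nut between 1.3 and 1.7 rad and value of joint jig_lever below 0.6 rad), for 0.2 s.
2. the lever is flipped down (within 10 degrees of its stop) (value of joint jig_lever above 1.3 rad), for 0.2 s.
At the end, for the whole second after the job is handed in: the nut's pointer is within 0.2 rad (about 11 degrees) of the green mark, the lever is down within 10 degrees of its stop, and the pad presses on the green tile with 4 to 18 N, as it does at that nut setting (value of joint jig_nut between 1.3 and 1.7 rad and value of joint jig_lever above 1.3 rad and contact force between jig_pad and green_tile between 4 and 18 N); the robot touches nothing.
It fails at once if the other jig's lever is moved (ball by more than 15 mm) (distance of spare_ball from where it was at the start of the episode above 0.015 m).
It fails at once if the other jig's nut is turned (pointer tip by more than 10 mm) (distance of spare_pointer from where it was at the start of the episode above 0.01 m).
It also fails if it takes over 48 s, if anything falls off the work surface, if the arm or the gripper's body presses on something with over 40 N, if the wrist force passes 120 N, or if a joint passes its speed limit or range.

## Working session

There is one attempt and no reset: what is moved stays moved. The work goes in short steps, Python scripts to look and compute and a tool call to move; the robot and the scene stay as the last step left them, time stands still between calls to the robot, and variables do not carry over. Pictures are saved under pics/ and viewed, at most 10 in all, crops included, and the job is handed in when it is done.

Besides the shell and the picture viewer there is one more tool, called as a command line: name --argument value ..., lists and objects as JSON in quotes. play_rows: Moves the arm, as the interface text tells. Its arguments: {"type":"object","properties":{"targets":{"type":"array"},"fingers":{"type":"number"},"newtons":{"type":"number"}},"required":["targets"]}

```bash
mkdir -p pics
python3 - <<'E'
from bench import readout, grab_frame, calibration, env
import cv2
for n in("scene","top"):
    f=grab_frame(n); cv2.imwrite(f"pics/{n}0.png",cv2.resize(f[:,:,::-1],(800,600),interpolation=cv2.INTER_CUBIC))
    c=calibration(n); print(n,c["mtx"].round(1).tolist(),c["view"].round(3).tolist())
s=readout.observe(); print(s, env.tip_extent)
E
```

```text
scene [[368.8, 0.0, 262.4], [0.0, 368.8, 191.0], [0.0, 0.0, 1.0]] [[0.709, -0.705, 0.026, -0.383], [-0.29, -0.324, -0.901, 0.229], [0.643, 0.631, -0.434, 0.731], [0.0, 0.0, 0.0, 1.0]]
top [[441.4, 0.0, 258.1], [0.0, 441.4, 201.6], [0.0, 0.0, 1.0]] [[0.015, -1.0, -0.01, -0.034], [-0.997, -0.014, -0.074, 0.502], [0.074, 0.011, -0.997, 1.385], [0.0, 0.0, 0.0, 1.0]]
{'clock': 0.1, 'qpos': array([ 1.22288592e+00,  2.21172614e-01,  1.52748993e+00, -7.75674720e-06,
        1.39471140e+00, -1.26074995e-01]), 'dq': array([-4.28001308e-04, -1.19325609e-03, -2.04185674e-03, -2.06883574e-04,
       -9.89435631e-04, -9.97984847e-05]), 'effort': array([ 5.77170922e-04, -4.98241711e+01, -3.90547514e+01, -1.32436458e-04,
        5.62541085e-03,  4.40127098e-05]), 'eef_pos': array([0.13732922, 0.60920576, 0.25229649]), 'orientation': array([-2.05395285e-04,  1.10689694e-01,  9.93854616e-01, -8.66647777e-04]), 'force': array([ 0.44706513,  0.27425385, -1.19456734]), 'ft_torque': array([-0.0106822 , -0.00691879,  0.02129595]), 'gripper_force': 0.0, 'gripper_width': 0.08566695085337239} 0.022
```

View pics/scene0.png

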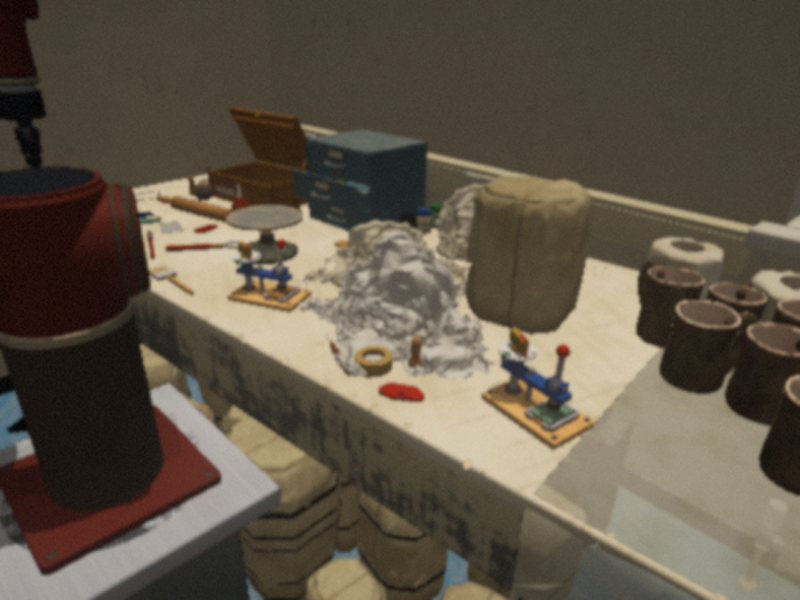

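View pics/top0.png

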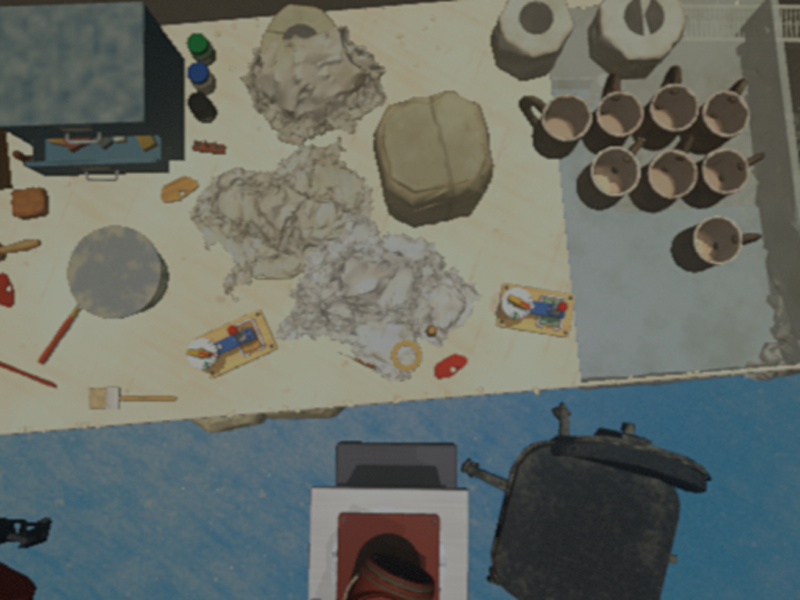

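The jig on the right, near scene (540,395) and top (535,310) in the 800-px pictures, seems to hold the green tile. The other is near top (230,343). I'll make enlarged crops of both.

```bash
cat > h.py <<'E'
import numpy as np,cv2
from bench import readout, grab_frame, calibration
def proj(n,P):
    c=calibration(n); p=(c["view"]@np.c_[np.atleast_2d(P),np.ones(len(np.atleast_2d(P)))].T)[:3]
    q=c["mtx"]@p; return (q[:2]/q[2]).T
def back(n,uv,z):
    c=calibration(n); R=c["view"][:3,:3]; o=-R.T@c["view"][:3,3]
    d=R.T@np.linalg.inv(c["mtx"])@[*uv,1.]; return o+d*(z-o[2])/d[2]
def crop(n,u,v,w,h,k,img=None):
    f=grab_frame(n) if img is None else img
    return cv2.resize(f[v:v+h,u:u+w,::-1],(w*k,h*k),interpolation=cv2.INTER_CUBIC)
E
python3 - <<'E'
from h import *
a=crop("top",310,172,65,50,6); b=crop("scene",300,200,90,90,4)
c=crop("top",112,192,65,50,6)
o=np.zeros((600,800,3),np.uint8); o[:300,:390]=a; o[300:,:390]=c; o[:360,400:760]=b
cv2.imwrite("pics/c1.png",o)
for uv in[(535,310),(230,343)]: print(back("top",np.array(uv)*.64,.06))
E
```

```text
[ 0.51298277 -0.28621909  0.06      ]
[0.43903431 0.3141733  0.06      ]
```

View pics/c1.png

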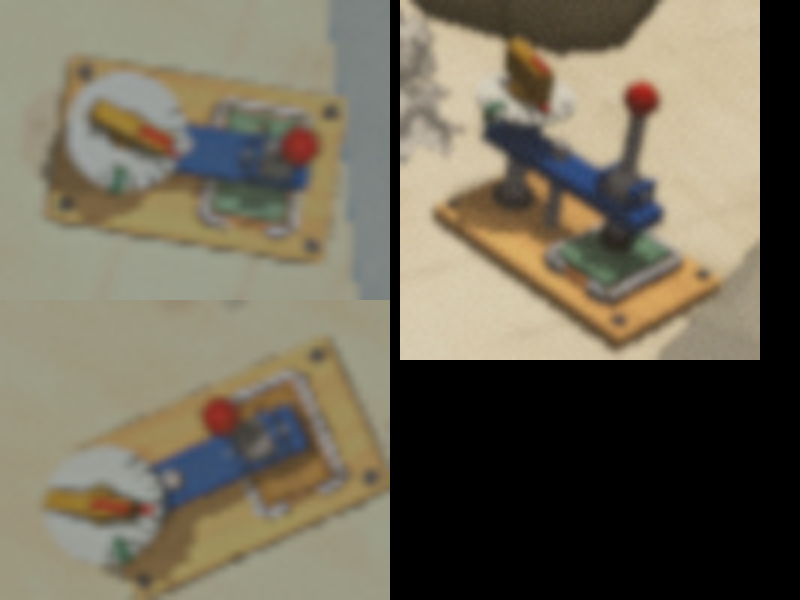

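Top crop: the green-tile jig (upper) has base corners at crop (68,57), (345,97), (325,262) and (45,218). The dial centre is near (122,132), the red pointer end near (180,148), the green mark at (118,178) and the ball at (300,146). The lower crop is the ochre jig. Scene crop: ball at (242,100), wing top near (130,60).

```bash
cat >> h.py <<'E'
def T(p,P):  # jig -> world
    c,s=np.cos(p[2]),np.sin(p[2]); P=np.atleast_2d(P)
    return np.c_[p[0]+c*P[:,0]-s*P[:,1],p[1]+s*P[:,0]+c*P[:,1],P[:,2]]
E
python3 - <<'E'
from h import *
from scipy.optimize import least_squares
C=np.array([(68,57),(345,97),(325,262),(45,218)])
px=np.array([310,172])+(C+.5)/6-.5
M=np.array([(45,75,12),(45,-75,12),(-45,-75,12),(-45,75,12)])/1e3
S=np.array([300,200])+(np.array([[216+100-100,348],[320,287],[35,213]])+.5)/4-.5
f=lambda p:(proj("top",T(p,M))-px).ravel()
r=least_squares(f,[.51,-.286,0]);p=r.x;print(p,r.fun.round(2))
g=lambda p:np.r_[(proj("scene",T(p,M[[2,1,3]]))-S).ravel()]
r2=least_squares(lambda p:np.r_[f(p),g(p)],p);print(r2.x,r2.fun.round(2))
p=r2.x
tc=lambda q:np.array([310,172])+(np.array(q)+.5)/6-.5
for z,name,uv in[(.087,"mark",(118,178)),(.087,"dial",(122,132)),(.113,"tail",(92,110)),(.113,"tip",(182,150))]:
    w=back("top",tc(uv),z); c,s=np.cos(p[2]),np.sin(p[2]); d=w[:2]-p[:2]; print(name,w,"jig",c*d[0]+s*d[1],-s*d[0]+c*d[1])
for q in(0,.1,.2,.3): print(q,(proj("top",T(p,[[.055*np.sin(q),-.03,.068+.055*np.cos(q)]]))-[310,172])*6, (proj("scene",T(p,[[.055*np.sin(q),-.03,.068+.055*np.cos(q)]]))-[300,200])*4)
print("axis",T(p,[[0,.05,.1]]))
E
```

```text
[ 0.51840548 -0.29415958 -0.13449444] [-0.1  -0.45  0.34 -0.21 -0.05  0.16 -0.19  0.49]
[ 0.51548711 -0.29486362 -0.1526809 ] [ 0.43  0.08  0.76  1.16 -0.14  1.46 -0.17  0.95  0.94 -1.72  1.46 -1.24
 -1.04 -1.61]
mark [ 0.50151701 -0.24177901  0.087     ] jig -0.021881137986244095 0.05034238892072099
dial [ 0.52477568 -0.24371279  0.087     ] jig 0.0014010722839311995 0.05196847134291045
tail [ 0.53302081 -0.22494679  0.113     ] jig 0.006696190218776448 0.07177016092739129
tip [ 0.51382121 -0.26935675  0.113     ] jig -0.005525815348742268 0.02495678552475742
0 [[296.01183638 153.26597732]] [[237.65984564 101.85614672]]
0.1 [[297.58045288 142.28962515]] [[244.28737605  99.39529432]]
0.2 [[298.88561093 131.53642001]] [[250.65448286  97.84177099]]
0.3 [[299.91341148 121.12628143]] [[256.69660729  97.20109271]]
axis [[ 0.52309153 -0.24544528  0.1       ]]
```

play_rows --targets '[{"dx": -0.75, "dy": -1}, {"dx": -0.75, "dy": -1}, {"dx": -0.75, "dy": -1}, {"dx": -0.75, "dy": -1}, {"dx": -0.75, "dy": -1}, {"dx": -0.75, "dy": -1}, {"dx": -0.75, "dy": -1}, {"dx": -0.75, "dy": -1}, {"dx": -0.75, "dy": -1}, {"dx": -0.75, "dy": -1}, {"dx": -0.75, "dy": -1}, {"dx": -0.75, "dy": -1}]' --fingers 1

```text
invalid input
```

play_rows --targets '[{"dx": -0.75, "dy": -1}, {"dx": -0.75, "dy": -1}, {"dx": -0.75, "dy": -1}, {"dx": -0.75, "dy": -1}, {"dx": -0.75, "dy": -1}, {"dx": -0.75, "dy": -1}, {"dx": -0.75, "dy": -1}, {"dx": -0.75, "dy": -1}, {"dx": -0.75, "dy": -1}, {"dx": -0.75, "dy": -1}, {"dx": -0.75, "dy": -1}, {"dx": -0.75, "dy": -1}]'

```text
invalid input
```

play_rows --targets '[{"spin": 1}, {"spin": 1}, {"spin": 1}, {"spin": 1}, {"spin": 1}, {"spin": 1}, {"spin": 1}, {"spin": 1}, {"spin": 1}, {"spin": 1}, {"spin": 1}, {"spin": 1}]'

```text
invalid input
```

play_rows --targets '[{"spin": 1}, {"spin": 1}, {"spin": 1}, {"spin": 1}, {"spin": 1}, {"spin": 1}, {"spin": 1}, {"spin": 1}, {}, {}]'

```text
invalid input
```

play_rows --targets '[{"dx": -0.75, "dy": -1, "dz": 0, "spin": 0}, {"dx": -0.75, "dy": -1, "dz": 0, "spin": 0}, {"dx": -0.75, "dy": -1, "dz": 0, "spin": 0}, {"dx": -0.75, "dy": -1, "dz": 0, "spin": 0}, {"dx": -0.75, "dy": -1, "dz": 0, "spin": 0}, {"dx": -0.75, "dy": -1, "dz": 0, "spin": 0}, {"dx": -0.75, "dy": -1, "dz": 0, "spin": 0}, {"dx": -0.75, "dy": -1, "dz": 0, "spin": 0}, {"dx": -0.75, "dy": -1, "dz": 0, "spin": 0}, {"dx": -0.75, "dy": -1, "dz": 0, "spin": 0}, {"dx": -0.75, "dy": -1, "dz": 0, "spin": 0}, {"dx": -0.75, "dy": -1, "dz": 0, "spin": 0}]' --fingers 1

```text
clock: 1.25
eef_pos: [0.3219, 0.1975, 0.2535]
orientation: [0.0, 0.11, 0.994, 0.0]
force: [1.0, 0.4, -0.8]
gripper_width: 0.0857
gripper_force: 0.0
```

play_rows --targets '[{"dx": -0.75, "dy": -1, "dz": 0, "spin": 0}, {"dx": -0.75, "dy": -1, "dz": 0, "spin": 0}, {"dx": -0.75, "dy": -1, "dz": 0, "spin": 0}, {"dx": -0.75, "dy": -1, "dz": 0, "spin": 0}, {"dx": -0.75, "dy": -1, "dz": 0, "spin": 0}, {"dx": -0.75, "dy": -1, "dz": 0, "spin": 0}, {"dx": -0.75, "dy": -1, "dz": 0, "spin": 0}, {"dx": -0.75, "dy": -1, "dz": 0, "spin": 0}, {"dx": -0.75, "dy": -1, "dz": 0, "spin": 0}, {"dx": -0.75, "dy": -1, "dz": 0, "spin": 0}, {"dx": -0.75, "dy": -1, "dz": 0, "spin": 0}, {"dx": -0.75, "dy": -1, "dz": 0, "spin": 0}]'

```text
clock: 2.25
eef_pos: [0.5062, -0.2134, 0.2532]
orientation: [0.0, 0.111, 0.994, 0.0]
force: [0.2, 0.8, -0.0]
gripper_width: 0.0856
gripper_force: 0.0
```

play_rows --targets '[{"dx": 0, "dy": 0, "dz": 0, "spin": 1}, {"dx": 0, "dy": 0, "dz": 0, "spin": 1}, {"dx": 0, "dy": 0, "dz": 0, "spin": 1}, {"dx": 0, "dy": 0, "dz": 0, "spin": 1}, {"dx": 0, "dy": 0, "dz": 0, "spin": 1}, {"dx": 0, "dy": 0, "dz": 0, "spin": 1}, {"dx": 0, "dy": 0, "dz": 0, "spin": 1}, {"dx": 0, "dy": 0, "dz": 0, "spin": 1}, {"dx": 0, "dy": 0, "dz": 0, "spin": 1}, {"dx": 0, "dy": 0, "dz": 0, "spin": 1}, {"dx": 0, "dy": 0, "dz": 0, "spin": 1}, {"dx": 0, "dy": 0, "dz": 0, "spin": 1}]'

```text
clock: 3.25
eef_pos: [0.5058, -0.2114, 0.2532]
orientation: [-0.0, 0.595, 0.804, -0.0]
force: [0.2, -0.4, 0.2]
gripper_width: 0.085
gripper_force: 0.0
```

play_rows --targets '[{"dx": 0, "dy": 0, "dz": 0, "spin": 1}, {"dx": 0, "dy": 0, "dz": 0, "spin": 1}, {"dx": 0, "dy": 0, "dz": 0, "spin": 1}, {"dx": 0, "dy": 0, "dz": 0, "spin": 1}, {"dx": 0, "dy": 0, "dz": 0, "spin": 1}, {"dx": 0, "dy": 0, "dz": 0, "spin": 1}, {"dx": 0, "dy": 0, "dz": 0, "spin": 1}, {"dx": 0, "dy": 0, "dz": 0, "spin": 1}, {"dx": 0, "dy": 0, "dz": 0, "spin": 0}, {"dx": 0, "dy": 0, "dz": 0, "spin": 0}]'

```text
clock: 4.08
eef_pos: [0.5058, -0.2114, 0.2532]
orientation: [-0.0, 0.832, 0.555, -0.0]
force: [-0.5, 0.2, 0.7]
gripper_width: 0.0853
gripper_force: 0.0
```

```bash
cat >> h.py <<'E'
def need(x,y,z):
    from scipy.spatial.transform import Rotation as R
    s=readout.observe(); w,*v=s["orientation"]; r=R.from_quat([*v,w]); m=r.as_matrix()
    d=np.array([x,y,z])-s["eef_pos"]
    print("t",s["clock"],"pos",s["eef_pos"].round(4),"tool y ang",np.degrees(np.arctan2(m[1,1],m[0,1])).round(1),"units",(r.inv().apply(d)/.03).round(3),"j",s["qpos"].round(2),"F",s["force"].round(1),"w",s["gripper_width"].round(4))
E
python3 - <<'E'
from h import *
need(.5235,-.245,.117)
cv2.imwrite("pics/c2.png",crop("scene",270,160,150,120,5))
E
```

```text
Traceback (most recent call last):
  File "h.py", line 19, in need
    print("t",s["clock"],"pos",s["eef_pos"].round(4),"tool y ang",np.degrees(np.arctan2(m[1,1],m[0,1])).round(1),"units",(r.inv().apply(d)/.03).round(3),"j",s["qpos"].round(2),"F",s["force"].round(1),"w",s["gripper_width"].round(4))
                                                                                                                                                                                                            ^^^^^^^^^^^^^^^^^^^^^^^^
AttributeError: 'float' object has no attribute 'round'
```

```bash
sed -i 's/s\["gripper_width"\].round(4)/round(s["gripper_width"],4)/' h.py
python3 - <<'E'
from h import *
need(.5235,-.245,.117)
cv2.imwrite("pics/c2.png",crop("scene",270,160,150,120,5))
E
```

```text
t 4.0833 pos [ 0.5058 -0.2114  0.2532] tool y ang -22.6 units [-0.807  0.974  4.541] j [-0.54  0.04  1.73 -0.    1.38 -0.15] F [-0.5  0.2  0.7] w 0.0853
```

View pics/c2.png

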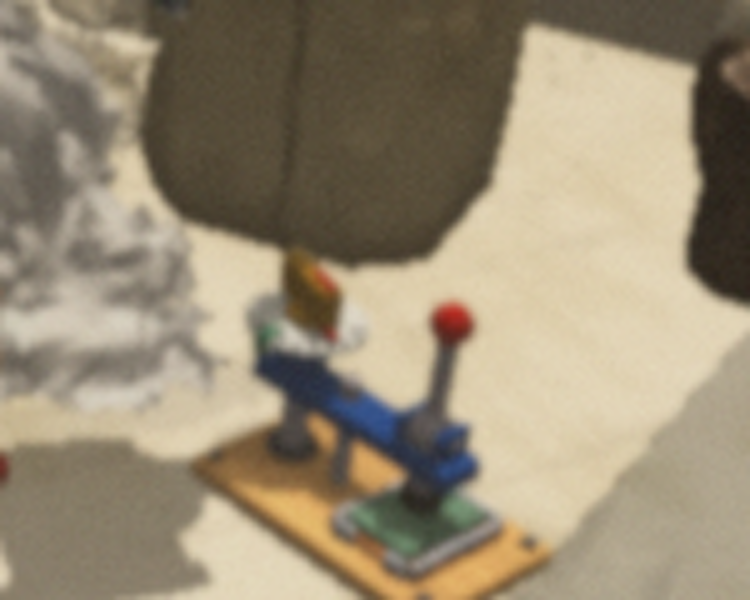

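The crop shows the jig undisturbed: wing near (312,290), ball at (453,322), gripper just above the crop. I'll move over the nut and go down.

play_rows --targets '[{"dx": -0.8, "dy": 0.97, "dz": 0, "spin": 0}, {"dx": 0, "dy": 0, "dz": 1, "spin": 0}, {"dx": 0, "dy": 0, "dz": 1, "spin": 0}, {"dx": 0, "dy": 0, "dz": 1, "spin": 0}, {"dx": 0, "dy": 0, "dz": 0.5, "spin": 0}, {"dx": 0, "dy": 0, "dz": 0.5, "spin": 0}, {"dx": 0, "dy": 0, "dz": 0.3, "spin": 0}, {"dx": 0, "dy": 0, "dz": 0.25, "spin": 0}, {"dx": 0, "dy": 0, "dz": 0, "spin": 0}, {"dx": 0, "dy": 0, "dz": 0, "spin": 0}]'

```text
clock: 4.97
eef_pos: [0.5237, -0.245, 0.1172]
orientation: [0.0, 0.832, 0.554, 0.0]
force: [0.2, -0.8, 0.8]
gripper_width: 0.0852
gripper_force: 0.0
```

Run:
```python
from h import *
need(.5235,-.245,.117)
a=crop("scene",300,170,100,100,4);b=crop("top",300,165,80,60,5)
o=np.zeros((400,800,3),np.uint8);o[:,:400]=a;o[:300,400:]=b
cv2.imwrite("pics/c3.png",o)
```

```text
t 4.9667 pos [ 0.5237 -0.245   0.1172] tool y ang -22.7 units [-0.004 -0.005  0.006] j [-0.57  0.24  1.77  0.    1.13 -0.18] F [ 0.2 -0.8  0.8] w 0.0852
```

View pics/c3.png

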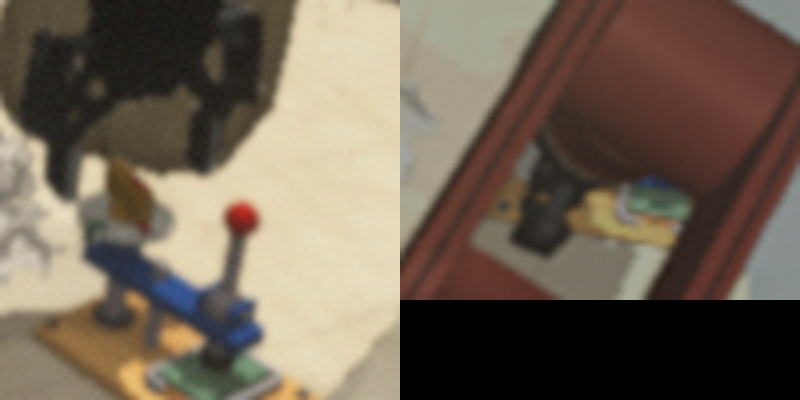

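The scene crop shows the fingers either side of the wing, with the wing near (128,195) and the fingers at (65,170) and (205,150). I'll close now.

play_rows --targets '[{"dx": 0, "dy": 0, "dz": 0, "spin": 0}, {"dx": 0, "dy": 0, "dz": 0, "spin": 0}, {"dx": 0, "dy": 0, "dz": 0, "spin": 0}, {"dx": 0, "dy": 0, "dz": 0, "spin": 0}, {"dx": 0, "dy": 0, "dz": 0, "spin": 0}, {"dx": 0, "dy": 0, "dz": 0, "spin": 0}, {"dx": 0, "dy": 0, "dz": 0, "spin": 0}, {"dx": 0, "dy": 0, "dz": 0, "spin": 0}, {"dx": 0, "dy": 0, "dz": 0, "spin": 0}, {"dx": 0, "dy": 0, "dz": 0, "spin": 0}, {"dx": 0, "dy": 0, "dz": 0, "spin": 0}, {"dx": 0, "dy": 0, "dz": 0, "spin": 0}]' --fingers -1 --newtons 40

```text
clock: 6.07
eef_pos: [0.5234, -0.2448, 0.1171]
orientation: [-0.0, 0.832, 0.554, -0.0]
force: [-2.7, 1.5, 5.6]
gripper_width: 0.0115
gripper_force: 38.5
```

play_rows --targets '[{"dx": 0, "dy": 0, "dz": 0.005, "spin": 0.7}, {"dx": 0, "dy": 0, "dz": 0.005, "spin": 0.7}, {"dx": 0, "dy": 0, "dz": 0.005, "spin": 0.7}, {"dx": 0, "dy": 0, "dz": 0.005, "spin": 0.7}, {"dx": 0, "dy": 0, "dz": 0.005, "spin": 0.7}, {"dx": 0, "dy": 0, "dz": 0.005, "spin": 0.7}, {"dx": 0, "dy": 0, "dz": 0.005, "spin": 0.7}, {"dx": 0, "dy": 0, "dz": 0.005, "spin": 0.7}, {"dx": 0, "dy": 0, "dz": 0.005, "spin": 0.7}, {"dx": 0, "dy": 0, "dz": 0.005, "spin": 0.7}]'

```text
clock: 6.9
eef_pos: [0.5228, -0.2443, 0.1162]
orientation: [-0.001, 0.961, 0.277, -0.001]
force: [-7.3, 5.1, 12.9]
gripper_width: 0.0108
gripper_force: 45.3
```

play_rows --targets '[{"dx": 0, "dy": 0, "dz": 0.005, "spin": 0.7}, {"dx": 0, "dy": 0, "dz": 0.005, "spin": 0.7}, {"dx": 0, "dy": 0, "dz": 0.005, "spin": 0.7}, {"dx": 0, "dy": 0, "dz": 0.005, "spin": 0.7}, {"dx": 0, "dy": 0, "dz": 0.005, "spin": 0.7}, {"dx": 0, "dy": 0, "dz": 0.005, "spin": 0.7}, {"dx": 0, "dy": 0, "dz": 0.005, "spin": 0.7}, {"dx": 0, "dy": 0, "dz": 0.005, "spin": 0.7}, {"dx": 0, "dy": 0, "dz": 0.005, "spin": 0.7}, {"dx": 0, "dy": 0, "dz": 0.005, "spin": 0.7}, {"dx": 0, "dy": 0, "dz": 0, "spin": 0.7}, {"dx": 0, "dy": 0, "dz": 0, "spin": 0.4}]'

```text
clock: 7.9
eef_pos: [0.5226, -0.2434, 0.1151]
orientation: [-0.001, 0.997, -0.073, -0.001]
force: [-10.0, 8.8, 16.5]
gripper_width: 0.0114
gripper_force: 46.0
```

play_rows --targets '[{"dx": 0, "dy": 0, "dz": 0, "spin": 0}, {"dx": 0, "dy": 0, "dz": 0, "spin": 0}, {"dx": 0, "dy": 0, "dz": 0, "spin": 0}]'

```text
clock: 8.15
eef_pos: [0.5226, -0.2434, 0.1151]
orientation: [-0.001, 0.997, -0.071, -0.001]
force: [-9.5, 8.3, 16.7]
gripper_width: 0.0112
gripper_force: 46.5
```

Run:
```python
from h import *
need(.5235,-.245,.115)
```

```text
t 8.15 pos [ 0.5226 -0.2434  0.1151] tool y ang -98.2 units [0.036 0.05  0.002] j [-0.57  0.25  1.77  0.    1.13  1.14] F [-9.5  8.3 16.7] w 0.0112
```

play_rows --targets '[{"dx": 0, "dy": 0, "dz": 0, "spin": 0}, {"dx": 0, "dy": 0, "dz": 0, "spin": 0}, {"dx": 0, "dy": 0, "dz": 0, "spin": 0}, {"dx": 0, "dy": 0, "dz": 0, "spin": 0}, {"dx": 0, "dy": 0, "dz": 0, "spin": 0}, {"dx": 0, "dy": 0, "dz": -0.5, "spin": 0}, {"dx": 0, "dy": 0, "dz": -1, "spin": 0}, {"dx": 0, "dy": 0, "dz": -1, "spin": 0}, {"dx": 0, "dy": 0, "dz": -1, "spin": 0}, {"dx": 0, "dy": 0, "dz": -0.5, "spin": 0}]' --fingers -0.3

```text
clock: 8.98
eef_pos: [0.5248, -0.2458, 0.2379]
orientation: [0.001, 0.997, -0.072, 0.002]
force: [0.7, -0.6, 0.6]
gripper_width: 0.0299
gripper_force: 0.0
```

play_rows --targets '[{"dx": -1, "dy": 0.9, "dz": 0, "spin": 0}, {"dx": -1, "dy": 0.9, "dz": 0, "spin": 0}, {"dx": -1, "dy": 0.9, "dz": 0, "spin": 0}, {"dx": -1, "dy": 0, "dz": 0, "spin": 0}, {"dx": 0, "dy": 0, "dz": 0, "spin": 0}, {"dx": 0, "dy": 0, "dz": 0, "spin": 0}]' --fingers -1

```text
clock: 9.48
eef_pos: [0.392, -0.3082, 0.2337]
orientation: [0.0, 0.997, -0.073, 0.0]
force: [0.1, -0.1, 0.3]
gripper_width: 0.0002
gripper_force: 0.0
```

Run:
```python
from h import *
need(.481,-.3196,.132)
a=crop("scene",300,170,100,100,4);b=crop("top",310,172,65,50,6)
o=np.zeros((400,800,3),np.uint8);o[:,:400]=a;o[:300,400:790]=b
cv2.imwrite("pics/c4.png",o)
```

```text
t 9.4833 pos [ 0.392  -0.3082  0.2337] tool y ang -98.4 units [ 2.99  -0.056  3.39 ] j [-0.82 -0.07  1.87  0.    1.34  0.89] F [ 0.1 -0.1  0.3] w 0.0002
```

View pics/c4.png

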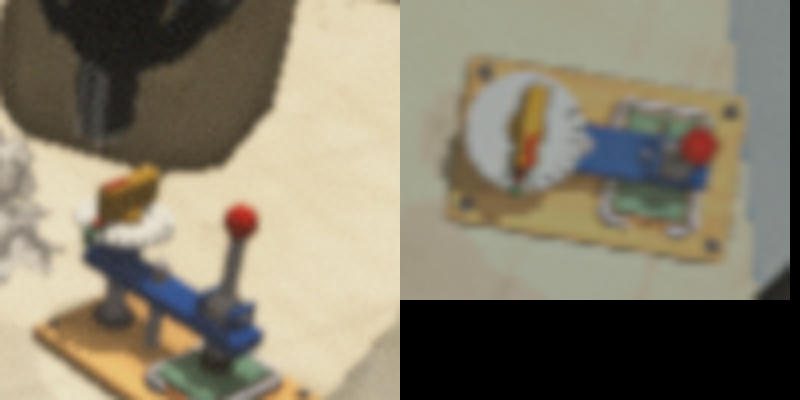

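The top crop shows the pointer end at (518,187), on the green mark and about 4° from the jig's -x, which is within tolerance. The ball is unmoved at (697,146). Next I'll push the lever with the shut fingers.

play_rows --targets '[{"dx": 1, "dy": 0, "dz": 0, "spin": 0}, {"dx": 1, "dy": 0, "dz": 0, "spin": 0}, {"dx": 0.95, "dy": 0, "dz": 0, "spin": 0}, {"dx": 0, "dy": 0, "dz": 1, "spin": 0}, {"dx": 0, "dy": 0, "dz": 1, "spin": 0}, {"dx": 0, "dy": 0, "dz": 1, "spin": 0}, {"dx": 0, "dy": 0, "dz": 0.4, "spin": 0}, {"dx": 0, "dy": 0, "dz": 0, "spin": 0}, {"dx": 0, "dy": 0, "dz": 0, "spin": 0}]'

```text
clock: 10.33
eef_pos: [0.4813, -0.3202, 0.1318]
orientation: [-0.0, 0.997, -0.071, -0.0]
force: [0.7, -0.2, 0.9]
gripper_width: 0.0002
gripper_force: 0.0
```

play_rows --targets '[{"dx": 0.24, "dy": 0, "dz": 0.02, "spin": 0}, {"dx": 0.24, "dy": 0, "dz": 0.03, "spin": 0}, {"dx": 0.24, "dy": 0, "dz": 0.05, "spin": 0}, {"dx": 0.24, "dy": 0, "dz": 0.05, "spin": 0}, {"dx": 0.24, "dy": 0, "dz": 0.05, "spin": 0}, {"dx": 0.24, "dy": 0, "dz": 0.06, "spin": 0}, {"dx": 0.24, "dy": 0, "dz": 0.07, "spin": 0}, {"dx": 0, "dy": 0, "dz": 0, "spin": 0}, {"dx": 0, "dy": 0, "dz": 0, "spin": 0}]'

```text
clock: 11.08
eef_pos: [0.5309, -0.3274, 0.1211]
orientation: [-0.0, 0.997, -0.071, -0.0]
force: [-1.1, -0.5, -1.9]
gripper_width: -0.0
gripper_force: 0.4
```

Run:
```python
from h import *
need(.481,-.3196,.132)
cv2.imwrite("pics/c5.png",crop("scene",300,170,100,100,5))
```

```text
t 11.0833 pos [ 0.5309 -0.3274  0.1211] tool y ang -98.2 units [-1.684 -0.021 -0.363] j [-0.68  0.34  1.64  0.    1.16  1.03] F [-1.1 -0.5 -1.9] w -0.0
```

View pics/c5.png

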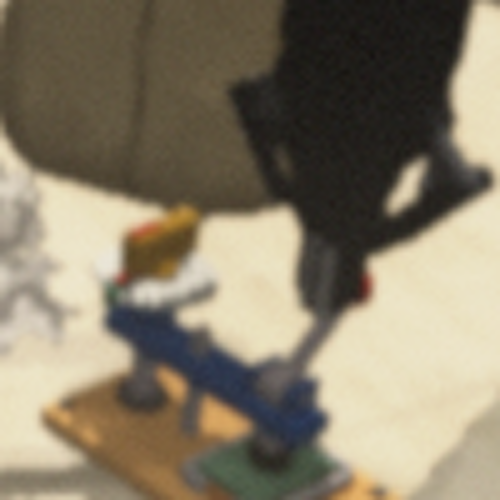

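The scene crop shows the lever tilted about 45°, with the ball behind the fingertip near (365,287). I'll go over it and press down.

play_rows --targets '[{"dx": -0.1, "dy": 0, "dz": -0.4, "spin": 0}, {"dx": 0, "dy": 0, "dz": -0.5, "spin": 0}, {"dx": 0.5, "dy": 0, "dz": 0, "spin": 0}, {"dx": 0.5, "dy": 0, "dz": 0, "spin": 0}, {"dx": 0, "dy": 0, "dz": 0, "spin": 0}, {"dx": 0.06, "dy": 0, "dz": 0.25, "spin": 0}, {"dx": 0.06, "dy": 0, "dz": 0.25, "spin": 0}, {"dx": 0.06, "dy": 0, "dz": 0.25, "spin": 0}, {"dx": 0.06, "dy": 0, "dz": 0.25, "spin": 0}, {"dx": 0.06, "dy": 0, "dz": 0.25, "spin": 0}, {"dx": 0, "dy": 0, "dz": 0, "spin": 0}, {"dx": 0, "dy": 0, "dz": 0, "spin": 0}]'

```text
clock: 12.13
eef_pos: [0.5693, -0.3341, 0.114]
orientation: [0.002, 0.997, -0.071, 0.004]
force: [2.4, 0.1, 3.5]
gripper_width: -0.0
gripper_force: 2.0
```

play_rows --targets '[{"dx": 0, "dy": 0, "dz": 0.1, "spin": 0}, {"dx": 0, "dy": 0, "dz": 0.1, "spin": 0}, {"dx": 0, "dy": 0, "dz": 0.05, "spin": 0}, {"dx": 0, "dy": 0, "dz": 0, "spin": 0}]'

```text
clock: 12.47
eef_pos: [0.5655, -0.3326, 0.1029]
orientation: [-0.0, 0.997, -0.072, -0.001]
force: [1.7, -0.8, 2.7]
gripper_width: 0.0002
gripper_force: 1.3
```

play_rows --targets '[{"dx": 0, "dy": 0, "dz": 0.05, "spin": 0}, {"dx": 0, "dy": 0, "dz": 0.05, "spin": 0}, {"dx": 0, "dy": 0, "dz": 0, "spin": 0}]'

```text
clock: 12.72
eef_pos: [0.5659, -0.3328, 0.1019]
orientation: [-0.0, 0.997, -0.072, -0.0]
force: [-1.9, 2.1, 10.9]
gripper_width: 0.0003
gripper_force: 5.3
```

At the stop: the force rose to 11 N. I'll retreat.

play_rows --targets '[{"dx": 0, "dy": 0, "dz": -0.5, "spin": 0}, {"dx": 0, "dy": 0, "dz": -1, "spin": 0}, {"dx": 0, "dy": 0, "dz": -1, "spin": 0}, {"dx": 0, "dy": 0, "dz": -1, "spin": 0}, {"dx": 0, "dy": 0, "dz": -1, "spin": 0}, {"dx": -1, "dy": 0, "dz": 0, "spin": 0}, {"dx": -1, "dy": 0, "dz": 0, "spin": 0}, {"dx": -1, "dy": 0, "dz": 0, "spin": 0}, {"dx": -1, "dy": 0, "dz": 0, "spin": 0}, {"dx": -1, "dy": 0, "dz": 0, "spin": 0}, {"dx": 0, "dy": 0, "dz": 0, "spin": 0}, {"dx": 0, "dy": 0, "dz": 0, "spin": 0}]'

```text
clock: 13.72
eef_pos: [0.416, -0.3108, 0.2354]
orientation: [-0.001, 0.997, -0.072, -0.001]
force: [0.5, -0.4, 0.6]
gripper_width: 0.0004
gripper_force: 0.0
```

Run:
```python
from h import *
a=crop("scene",300,170,100,100,4);b=crop("top",310,172,65,50,6)
o=np.zeros((400,800,3),np.uint8);o[:,:400]=a;o[:300,400:790]=b
cv2.imwrite("pics/c6.png",o)
p=[.517,-.2945,-.145]
for q in(1.2,1.3,1.4,1.48):
    P=T(p,[[.055*np.sin(q),-.03,.066+.055*np.cos(q)]]); print(q,(proj("scene",P)-[300,170])*4,(proj("top",P)-[310,172])*6+[400,0])
```

```text
1.2 [[288.62993103 250.13200361]] [[693.85445475  55.97207827]]
1.3 [[289.15361883 256.93494994]] [[692.10453586  53.84704852]]
1.4 [[289.04777891 264.1825818 ]] [[690.1568096   52.79521275]]
1.48 [[288.51473659 270.25347783]] [[688.47099443  52.7252987 ]]
```

View pics/c6.png

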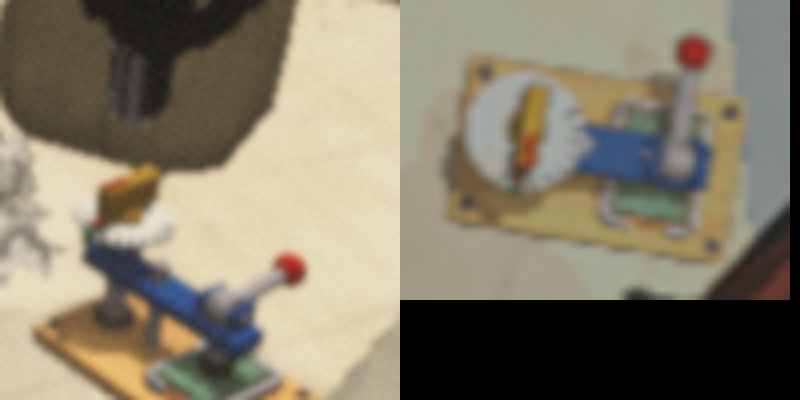

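The ball is at scene (289,269), which matches the lever at 1.48. The pointer is unchanged on the mark at (517,188), and the arm is clear.

```bash
python3 -c "
from bench import order; print(order.sign_off())"
```

```text
the job is handed in; nothing more can be done
None
```

I turned the green-tile jig's nut onto its mark with the lever open, then flipped the lever down to its stop, left the ochre jig alone, and handed the job in. The final pictures showed the pointer about 4° from the mark and the lever at its stop; I had no reading of the pad force on the tile, and the sign-off returned no verdict.

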